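# Balance the laundry hanging rail

## Robot

A 6-joint arm with a two-finger parallel gripper is mounted at the origin on the work surface. World frame = base frame: x ahead of the robot, y to its left, z up, the work surface at z = 0. Lengths are in m, angles in rad, forces in N, time in s.
With the tool pointing down it reaches from about 0.25 to 0.775 m from the base axis. Payload 4 kg.
Tool frame: the origin (TCP) lies at the very end of the fingers, on their centre line; the grasp point (between the pads) lies 19 mm behind it (robot.tcp_to_grasp is the distance from the TCP to the grasp point, in m); z points along the fingers, y is the line along which they close (so a half turn about z gives the same grasp; the last joint's range is limited). The gripper opens to 94 mm and grips with 3 to 60 N. Pads are 16 mm wide; open, the fingers measure 119 mm over their backs; the gripper's body (75 mm by 177 mm) begins 78 mm behind the grasp point.
Start: joints at [-1.23, 0.087, 1.371, -0, 1.684, -0.103], TCP at [0.236, -0.497, 0.206] pointing down, gripper open.
Joint ranges: [-3.1, 3.1], [-0.76, 2.03], [0.27, 2.55], [-1.08, 4.22], [0.17, 2.65], [-2.57, 2.57]. Speed limits (rad/s): [2.79, 2.79, 3.14, 3.14, 3.14, 3.14].

## Interface

Orientations are given as [roll, pitch, yaw] about the fixed x, y, z axes, in that order (R = Rz(yaw) Ry(pitch) Rx(roll)).
In Python, from bench import robot gives the robot as it stands.
- The arm moves only by the tool send_path, called after "Emit:" as a command line: name --pt "numbers of a row" for each row, then --argument value for the rest. Schema: {"type":"object","properties":{"motion":{"type":"array","items":{"type":"array","items":{"type":"number"},"minItems":5,"maxItems":5},"minItems":1,"maxItems":20},"only":{"type":"string"},"quiet":{"type":"boolean"},"lines":{"type":"string"}},"required":["motion"],"additionalProperties":false}. motion is a list of rows, 1 to 20 of them, each of 5 numbers: the finger opening in m, then dx, dy, dz in mm, then a turn about the tool's z in units of 0.1 rad; each row shifts and turns the commanded pose from where the row before left it, along the tool's axes as they then stand; what a row does not reach is not made up. A row lasts 1/12 s, in which the tool goes at most 0.0417 m and 0.125 rad, less where a joint would pass 70% of its speed; a pose out of reach is approached as far as the arm can. The fingers move at their own pace and stop on an object; the grip force is fixed at half the most. Time passes only in rows, so rows that do not move let the fingers close. The tool returns the time, the measured TCP pose, the force, the opening and the grip force at its end. only (a regular expression) keeps the lines of the reply that match it, lines (a string "A,B") keeps lines A to B, and quiet returns only ok. Input that does not fit is refused with a message, and nothing moves.
- robot.get_obs(): the state, without advancing time (a new reading comes with each control period).
- robot.snapshot(name): name is "side" or "top"; returns a dict with "color" (420x560x3 uint8, blue, green, red), "fx", "fy", "cx", "cy" (pixels), "k1" (the pictures are not rectified: a ray, as slopes to the right and down, at radius r is drawn at 1 + k1 r^2 times it, then the intrinsics apply), "extrinsics" (4x4, takes a point from world to camera coordinates). Camera axes: x right, y down, z forward; pixel columns grow to the right and rows downward; lengths in m; the calibration is good to about 2 mm. A picture is of the moment at which its call begins. There is no depth.
- robot.close_job(): hands the job in; it is judged then, once.
The state is a dict: "time": time; "joint_positions": joint angles; "qvel": joint speeds; "joint_torque": joint torques, N m; "tool_pos": TCP position; "ee_rot": TCP orientation; "wrist_force": force on the tool from outside, world axes, zero at the start; "wrist_torque": the same for the moment, N m; "width": finger opening in m; "finger_force": force on a finger pad.
Only numpy, scipy, OpenCV 4.12 (cv2) and the standard library are available. Lean on these libraries where they do the work, as an engineer would, in place of code of your own. Each camera call takes 0.05 s, during which the arm holds its last target. There are 200 camera calls.

## Task

The hanging rail pivots on its stand and is tipped to the left by the small basket fixed on it. Hang the two lidded tubs on it by their hooks, alternating sides: first the large tub on the right half, and let go of it, then the small tub on the left half between the post and the basket, and slide them along the bar until the rail stays level with both let go. The tubs' weights are not known, so feel for the balance; handle the rail gently, never bang it or let it tip far over, and leave everything else on the counter alone.

Things in the scene. Friction and masses are not known exactly. Their poses are not given: they have to be found in the camera images.
- rail: aluminium bar 440 mm long (own y, left positive), 12 mm thick (x), 14 mm tall (z), black 22 mm ball ends. Origin mid-bar on the pivot; top face at z = +7 mm. Turns about its own x axis (level); positive = left end up. A spring draws it level, 1.5 N m per rad; stops at 0.36 rad, beyond 0.3 is tipped too far. Starts with the left end about 0.2 rad down.
- stand: fixed stand of the rail: foot 150 (x) by 120 by 12 mm, 16 mm post, 26 (x) by 24 (y) mm fork holding the pivot 215 mm above the counter. Origin under the foot's middle, below the pivot; yaw is the level rail's yaw. Place and yaw vary.
- basket: white plastic peg basket clamped immovably on the rail's left half at a place that varies (145 to 185 mm from the pivot), 40 mm wide along the rail, 60 mm across, about 0.2 kg. Origin at the centre of the bar's section where it is clamped, axes as the rail's; it reaches 86 mm below and 9 mm above the origin.
- large_tub: large white tub with a closed grey lid, 76 mm wide, lid top at 70 mm, top of grip at 175 mm, mass 0.27 to 0.71 kg (varies), weight on its axis. Origin: centre of underside, z up. Its hook and grip are told under its seat point.
- large_tub_seat (a point): inner top of the large tub's hook, on the tub's axis, 130 mm above its underside; axes as the tub's. The flat 24 mm wide hook: leg on the lid on the -x side, roof above, lip on the +x side hanging 16 mm down; slot 18 mm wide (x -9 to +9), entered from +x through the 44 mm gap between lid and lip, then lowered. On the 5 mm roof a black grip block 16 (x) by 20 (y) by 40 mm high.
- small_tub: small white tub with a closed grey lid, 54 mm wide, lid top at 55 mm, top of grip at 160 mm, mass 0.21 to 0.43 kg (varies), weight on its axis. Origin: centre of underside, z up. Its hook and grip are told under its seat point.
- small_tub_seat (a point): inner top of the small tub's hook, on the tub's axis, 115 mm above its underside; axes as the tub's. The flat 24 mm wide hook: leg on the lid on the -x side, roof above, lip on the +x side hanging 16 mm down; slot 18 mm wide (x -9 to +9), entered from +x through the 44 mm gap between lid and lip, then lowered. On the 5 mm roof a black grip block 16 (x) by 20 (y) by 40 mm high.
- measuring_cup: clear plastic cup, 60 mm wide, 50 mm high, origin at underside; leave alone
- scrub_brush: wooden brush 170 mm long lying flat; leave alone
- detergent: blue bottle 74 mm wide, 190 mm high, origin at underside; leave alone
- stain_jar: glass jar 60 mm wide, 80 mm high, origin at underside; leave alone
- carton: orange carton 60 by 120 by 85 mm high, origin at underside; leave alone
- soap_bar: white soap bar 55 by 85 by 28 mm, origin at underside; leave alone

How it is judged:
By the outcome, as a careful person would: the job done as asked, in the order asked, and still so for the second after the job is handed in, with the robot touching nothing.
It also fails if it takes over 72 s, if anything falls off the work surface, if the arm or the gripper's body presses on something with over 40 N, if the wrist force passes 120 N, or if a joint passes its speed limit or range.

## Working session

There is one attempt and no reset: what is moved stays moved. The work goes in short steps, Python scripts to look and compute and a tool call to move; the robot and the scene stay as the last step left them, time stands still between calls to the robot, and variables do not carry over. Pictures are saved under pics/ and viewed, at most 10 in all, crops included, and the job is handed in when it is done.

```bash
ls; mkdir -p pics; cat > h.py <<'E'
import numpy as np,cv2
from bench import robot
def cam(s):
    K=np.array([[s["fx"],0,s["cx"]],[0,s["fy"],s["cy"]],[0,0,1.]]);return K,np.array([s["k1"],0,0,0,0.]),np.array(s["extrinsics"])
def ray(s,uv):
    K,d,E=cam(s);p=cv2.undistortPoints(np.array([[uv]],float),K,d)[0,0]
    R=E[:3,:3];return -R.T@E[:3,3],R.T@np.array([p[0],p[1],1])
def atz(s,uv,z):
    o,r=ray(s,uv);return o+r*(z-o[2])/r[2]
def proj(s,P):
    K,d,E=cam(s);return cv2.projectPoints(np.array(P,float).reshape(-1,1,3),cv2.Rodrigues(E[:3,:3])[0],E[:3,3],K,d)[0][:,0]
def tri(s1,a,s2,b):
    o1,r1=ray(s1,a);o2,r2=ray(s2,b)
    t=np.linalg.lstsq(np.c_[r1,-r2],o2-o1,rcond=None)[0];p,q=o1+r1*t[0],o2+r2*t[1]
    return (p+q)/2,np.linalg.norm(p-q)
def snap(tag):
    import pickle;S={n:robot.snapshot(n) for n in("side","top")}
    for n in S:cv2.imwrite(f"pics/{tag}_{n}.png",S[n]["color"])
    pickle.dump(S,open(f"pics/{tag}.pkl","wb"));return S
E
python3 - <<'E'
from h import *
S=snap("a")
for n in S:
    K,d,X=cam(S[n]);print(n,K[0,0],d[0],X.round(3).tolist(),(-X[:3,:3].T@X[:3,3]).round(3))
im=np.hstack([S["side"]["color"],S["top"]["color"]])
print(robot.get_obs())
E
```

```text
bench.py
pics
side 432.11590111050396 -0.05670744502904598 [[-0.865, -0.501, 0.0, 0.5], [-0.301, 0.518, -0.801, 0.296], [0.401, -0.693, -0.599, 0.907], [0.0, 0.0, 0.0, 1.0]] [0.158 0.725 0.78 ]
top 457.9852886405262 -0.14901649681688983 [[0.025, -1.0, 0.016, -0.031], [-0.986, -0.027, -0.164, 0.615], [0.164, -0.012, -0.986, 1.326], [0.0, 0.0, 0.0, 1.0]] [3.900e-01 1.000e-03 1.409e+00]
{'time': 0.1, 'joint_positions': array([-1.23006378e+00,  8.79036087e-02,  1.37208880e+00, -2.35720247e-06,
        1.68359527e+00, -1.03109042e-01]), 'qvel': array([ 8.80382105e-04, -7.28764480e-04, -2.62043860e-03, -1.87890957e-05,
        7.22598302e-04,  5.28555103e-04]), 'joint_torque': array([ 1.62256216e-03, -3.41252446e+01, -3.03302193e+01,  7.19248108e-02,
        3.03449691e-02, -9.87960016e-05]), 'tool_pos': array([ 0.23600294, -0.49625102,  0.20441618]), 'ee_rot': array([-3.13960798e+00, -2.03010838e-04,  4.43841128e-01]), 'wrist_force': array([-0.25447617, -0.68785989, -0.66950986]), 'wrist_torque': array([ 0.01239866, -0.00921237, -0.0099002 ]), 'finger_force': 0.0, 'width': 0.09391508512339712}
```

View pics/a_side.png

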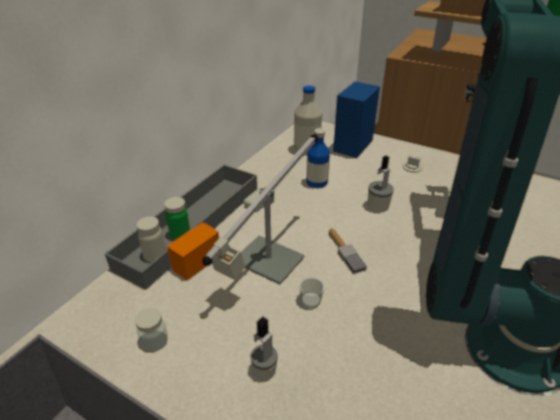

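View pics/a_top.png

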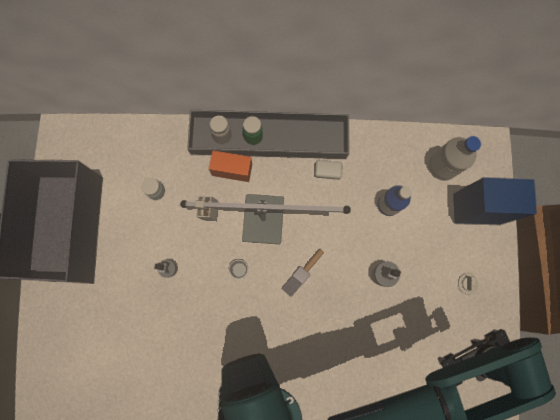

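Side view: rail left end ball at (208,261), right ball at (320,135), large tub (380,195), small tub (263,355). Top view: rail balls at (183,204) and (347,210), pivot (262,208), large tub (387,272), small tub (167,268). Next I'll zoom in for the hook orientation.

```bash
python3 - <<'E'
from h import *
import pickle
S=pickle.load(open("pics/a.pkl","rb"))
t,s=S["top"]["color"],S["side"]["color"]
c=lambda im,x,y,w,h,W,H:cv2.resize(im[y:y+h,x:x+w],(W,H),interpolation=cv2.INTER_CUBIC)
a=np.hstack([c(t,140,245,50,45,266,240),c(t,360,245,50,45,266,240),c(s,240,310,50,45,134,240)[:, :134]*0+0])
a=np.hstack([c(t,140,245,50,50,266,266),c(t,362,247,50,50,266,266),c(s,235,315,60,60,266,266)])
b=np.hstack([c(s,350,152,60,60,266,266),c(t,170,180,190,95,532,266)])
cv2.imwrite("pics/z1.png",np.vstack([a,b]))
E
```

```text
(no output)
```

View pics/z1.png

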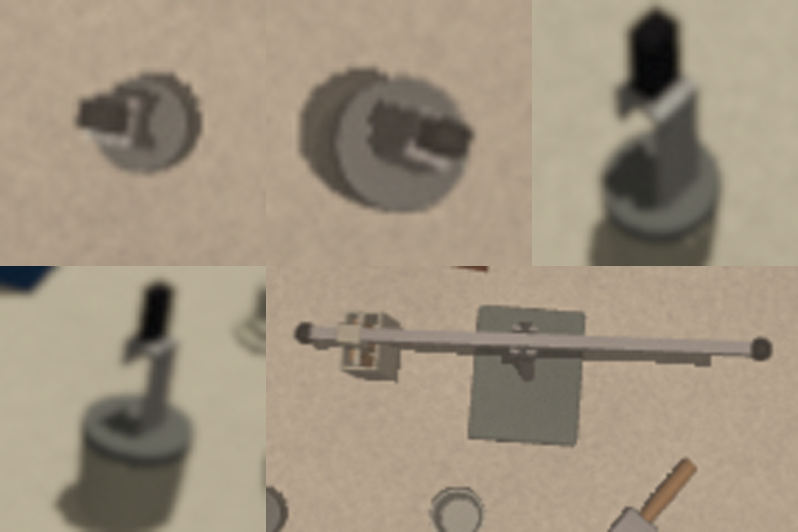

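```bash
cat > fit.py <<'E'
from h import *
import pickle
from scipy.optimize import least_squares,minimize
S=pickle.load(open("pics/a.pkl","rb"))
Rz=lambda a:np.array([[np.cos(a),-np.sin(a),0],[np.sin(a),np.cos(a),0],[0,0,1]])
def dark(n,box,thr):
    x,y,w,h=box;g=S[n]["color"][y:y+h,x:x+w].max(2);m,l,st,c=cv2.connectedComponentsWithStats((g<thr).astype(np.uint8))
    i=1+np.argmax(st[1:,4]);return c[i]+[x,y],st[i,4],(l==i)
def box(x0,x1,y0,y1,z0,z1):return np.array([[x,y,z] for x in(x0,x1) for y in(y0,y1) for z in(z0,z1)])
def tub(p,zs):  # grip, roof, leg, lip boxes
    R=Rz(p[2]);B=[box(-.008,.008,-.01,.01,zs+.005,zs+.045),box(-.013,.013,-.012,.012,zs,zs+.005),box(-.013,-.009,-.012,.012,zs-.06,zs),box(.009,.013,-.012,.012,zs-.016,zs)]
    return [b@R.T+[p[0],p[1],0] for b in B]
E
python3 - <<'E'
from fit import *
BL={}
for n,b in(("top",[(176,196,16,16),(339,202,16,16)]),("side",[(200,253,16,16),(312,127,16,16)])):
    BL[n]=[]
    for q in b:
        c,a,m=dark(n,q,45);print(n,c.round(1),a);BL[n].append(c)
def f(p):
    a=p[3];L=.22
    u=Rz(p[2])@np.array([0,np.cos(a),np.sin(a)]);P=[np.array([p[0],p[1],.215])+s*L*u for s in(1,-1)]
    return np.r_[(proj(S["top"],P)-BL["top"]).ravel(),(proj(S["side"],P)-BL["side"]).ravel()]
r=least_squares(f,[.55,.04,0,-.2],loss="soft_l1");print("rail",r.x.round(4),f(r.x).round(1))
for name,lid,z,zs,bt,bs in(("small",(168.0,268.1),.055,.115,(150,258,20,20),(250,313,30,30)),("large",(387.6,273.9),.07,.130,(380,262,25,25),(370,150,28,26))):
    print(name,"lid",atz(S["top"],lid,z).round(4))
    for n,b in(("top",bt),("side",bs)):
        c,a,m=dark(n,b,50);print(n,c.round(1),a)
    print(tri(S["top"],dark("top",bt,50)[0],S["side"],dark("side",bs,50)[0]))
E
```

```text
Traceback (most recent call last):
  File "fit.py", line 8, in dark
    i=1+np.argmax(st[1:,4]);return c[i]+[x,y],st[i,4],(l==i)
        ~~~~~~~~~^^^^^^^^^^
ValueError: attempt to get argmax of an empty sequence
```

```bash
sed -i 's/m,l,st,c=/thr=int(g.min())+25;m,l,st,c=/' fit.py
cat > m.py <<'E'
from fit import *
BL={}
for n,b in(("top",[(176,196,16,16),(339,202,16,16)]),("side",[(200,253,16,16),(312,127,16,12)])):
    BL[n]=[]
    for q in b:
        c,a,m=dark(n,q,45);print(n,c.round(1),a);BL[n].append(c)
def f(p):
    a=p[3];L=.22
    u=Rz(p[2])@np.array([0,np.cos(a),np.sin(a)]);P=[np.array([p[0],p[1],.215])+s*L*u for s in(1,-1)]
    return np.r_[(proj(S["top"],P)-BL["top"]).ravel(),(proj(S["side"],P)-BL["side"]).ravel()]
r=least_squares(f,[.55,.04,0,-.2],loss="soft_l1");print("rail",r.x.round(4),f(r.x).round(1))
for name,lid,z,zs,bt,bs in(("small",(168.0,268.1),.055,.115,(150,258,20,20),(250,313,30,30)),("large",(387.6,273.9),.07,.130,(380,262,25,25),(370,150,28,26))):
    print(name,"lid",atz(S["top"],lid,z).round(4))
    for n,b in(("top",bt),("side",bs)):
        c,a,m=dark(n,b,50);print(n,c.round(1),a)
    print(tri(S["top"],dark("top",bt,50)[0],S["side"],dark("side",bs,50)[0]))
E
python3 m.py
```

```text
top [183.  203.7] 26
top [346.3 209.3] 38
side [206.7 260.8] 47
side [314.9 136.1] 16
rail [ 0.6067  0.0283 -0.0564 -0.2286] [ 1.5 -0.5 -1.7  0.5  0.8 -0.1 -0.9  0.5]
small lid [0.4427 0.3023 0.055 ]
top [161.9 266.2] 83
side [262.  327.6] 135
(array([0.44595827, 0.3043377 , 0.12776224]), np.float64(0.003048136105225007))
large lid [ 0.4414 -0.346   0.07  ]
top [389.2 271.6] 128
side [384.6 162.4] 38
(array([ 0.4416268 , -0.3276958 ,  0.16133503]), np.float64(0.005268674576681213))
```

```bash
cat >> fit.py <<'E'
def wires(n,bxs,crop,sc):
    x,y,w,h=crop;im=cv2.resize(S[n]["color"][y:y+h,x:x+w],None,fx=sc,fy=sc,interpolation=cv2.INTER_CUBIC)
    for b,col in zip(bxs,((0,255,255),(0,255,0),(255,100,0),(0,0,255))):
        q=((proj(S[n],b)-[x,y]+.5)*sc).astype(int)
        for i in range(8):
            for k in(1,2,4):
                if not i&k:cv2.line(im,tuple(map(int,q[i])),tuple(map(int,q[i|k])),col,1)
    return im
E
python3 - <<'E'
from fit import *
rows=[]
for n,(zs,xy,ct,cs) in {"s":(.115,(.443,.302),(142,248,40,40),(240,315,40,60)),"l":(.13,(.4414,-.346),(368,252,40,40),(362,150,40,60))}.items():
    r=[]
    for yaw in(-.35,0,.35):
        b=tub((*xy,yaw),zs);r+=[wires("top",b,ct,3.3),wires("side",b,cs,3.3)]
    h=max(i.shape[0] for i in r);rows.append(np.hstack([cv2.copyMakeBorder(i,0,h-i.shape[0],0,0,0) for i in r]))
I=np.vstack(rows);print(I.shape);cv2.imwrite("pics/z2.png",I[:600,:800])
E
```

```text
(396, 792, 3)
```

View pics/z2.png

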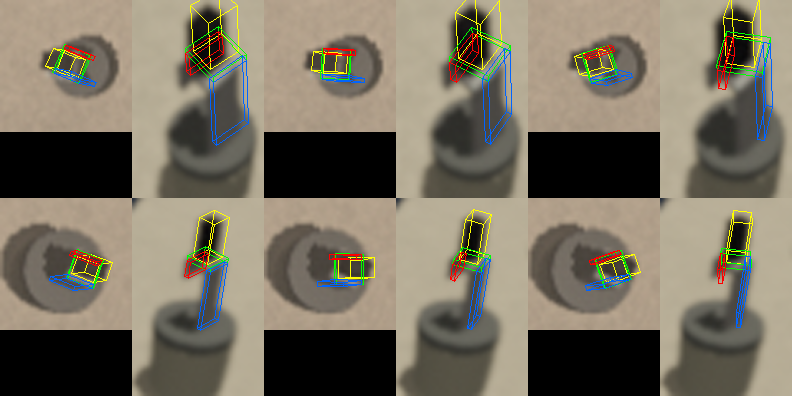

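```bash
cat > m2.py <<'E'
from fit import *
from scipy.optimize import differential_evolution as DE
res={}
def hull(n,b,crop,k=4):
    x,y,w,h=crop;m=np.zeros((h*k,w*k),np.uint8);q=((proj(S[n],b)-[x,y]+.5)*k).astype(np.int32)
    cv2.fillConvexPoly(m,cv2.convexHull(q),255);return cv2.resize(m,(w,h),interpolation=cv2.INTER_AREA)/255.
rows=[]
for n,(zs,xy,ct,cs) in {"s":(.115,(.443,.302),(142,248,40,40),(240,315,40,60)),"l":(.13,(.4414,-.346),(368,252,40,40),(362,150,40,60))}.items():
    G={c:S[c]["color"][q[1]:q[1]+q[3],q[0]:q[0]+q[2]].astype(float).mean(2) for c,q in(("top",ct),("side",cs))}
    def cost(p):
        b=tub(p,zs);e=0
        for c,q in(("top",ct),("side",cs)):
            g=G[c];m=hull(c,b[0],q);d=np.clip((np.median(g)-g)/(np.median(g)-g.min()),0,1)
            if c=="side":
                hk=np.maximum.reduce([hull(c,x,q) for x in b[1:]])*(1-m)
                yy=np.mgrid[:q[3],:q[2]][0];lim=proj(S[c],[[p[0],p[1],zs-.022]])[0,1]-q[1]
                mod=m+hk*.45;w=(yy<lim)
                obs=d
                e+=(w*(mod-obs)**2).sum()
            else: e+=((m-(d>.75))**2*(cv2.dilate(m,np.ones((5,5)))>0)).sum()*.5
        return e
    r=DE(cost,[(xy[0]-.012,xy[0]+.012),(xy[1]-.012,xy[1]+.012),(-.7,.7)],seed=0,maxiter=40,popsize=12)
    print(n,r.x.round(4),r.fun)
    L=[wires("top",tub(r.x,zs),ct,5),wires("side",tub(r.x,zs),cs,5)]
    for y in(-.35,0):
        pass
    print([round(cost((*r.x[:2],y)),2) for y in np.arange(-.6,.7,.15)])
    rows.append(np.hstack([cv2.copyMakeBorder(i,0,300-i.shape[0],0,0,0) for i in L]))
cv2.imwrite("pics/z3.png",np.hstack(rows))
E
python3 m2.py
```

```text
s [0.4425 0.3117 0.3489] 58.6677929763986
[np.float64(82.83), np.float64(84.97), np.float64(83.66), np.float64(76.68), np.float64(71.18), np.float64(63.87), np.float64(61.65), np.float64(60.52), np.float64(66.34)]
l [ 0.4431 -0.342  -0.0278] 33.568134296583594
[np.float64(53.38), np.float64(52.76), np.float64(47.75), np.float64(41.13), np.float64(35.97), np.float64(39.97), np.float64(40.56), np.float64(44.16), np.float64(48.89)]
```

View pics/z3.png

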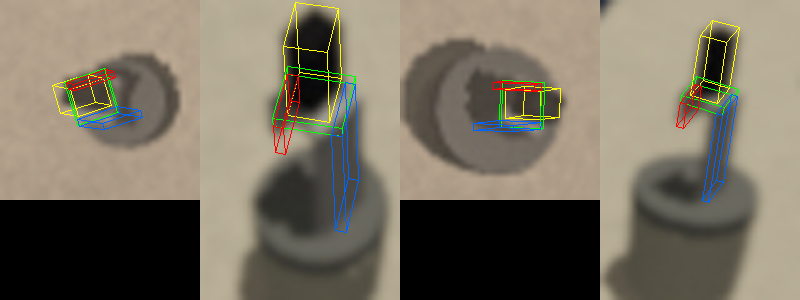

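Small tub's fit is off in yaw, since the bright roof edge slopes more than the model's. I'll take a larger raw crop of both hooks.

```bash
python3 - <<'E'
from fit import *
c=lambda n,x,y:cv2.convertScaleAbs(cv2.resize(S[n]["color"][y:y+40,x:x+40],(400,400),interpolation=cv2.INTER_CUBIC),alpha=1.3)[:, :]
I=[c("side",245,318),c("side",365,150),c("top",148,250),c("top",370,252)]
cv2.imwrite("pics/z4.png",cv2.resize(np.vstack([np.hstack(I[:2]),np.hstack(I[2:])[:200+0]]),(800,600)) if 0 else np.vstack([np.hstack(I[:2]),np.hstack([i[80:280] for i in I[2:]])]))
E
```

```text
(no output)
```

View pics/z4.png

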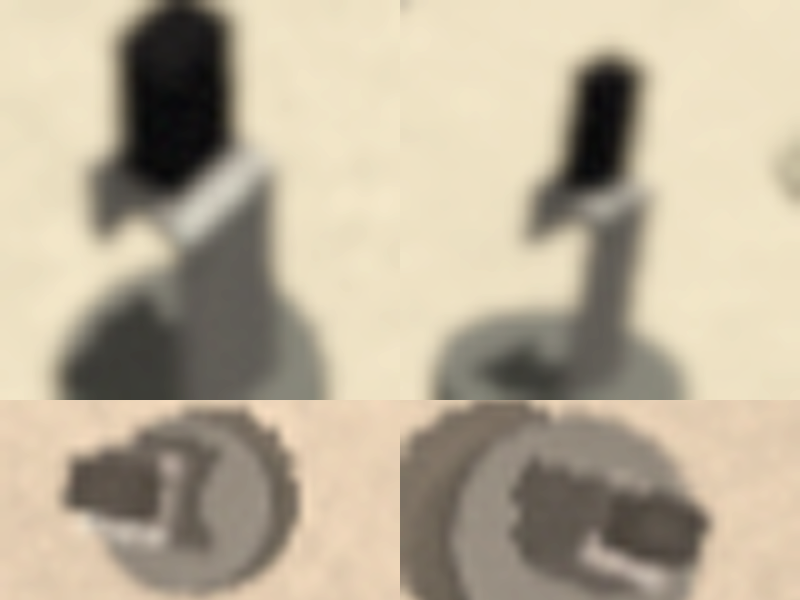

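```bash
cat > m3.py <<'E'
from fit import *
D={"s":(.115,[(156.5,270.5),(164.5,272)],[(245+18,318+24.5),(245+27.2,318+16.5)],(168,268.1),.055),
"l":(.13,[(388.5,275),(396,278.5)],[(365+19.8,150+21.5),(365+24.8,150+19)],(387.6,273.9),.07)}
for k,(zs,T,Q,lid,zl) in D.items():
    def f(p):
        P=np.array([[-.0133,.012,zs+.005],[-.0133,-.012,zs+.005]])@Rz(p[2]).T+[p[0],p[1],0]
        return np.r_[(proj(S["top"],P)-T-.0).ravel()+.4,(proj(S["side"],P)-Q).ravel()+.4,(proj(S["top"],[[p[0],p[1],zl]])[0]-lid)+.4]
    r=least_squares(f,[.44,.3 if k=="s" else -.34,-.2],loss="soft_l1");print(k,r.x.round(4),f(r.x).round(1))
rail=[]
BT=np.array([(183,203.7),(346.3,209.3)]);BS=np.array([(206.7,260.8),(318.5,134.5)])
def f(p):
    u=Rz(p[2])@np.array([0,np.cos(p[3]),np.sin(p[3])]);P=[np.array([p[0],p[1],.215])+s*p[4]*u for s in(1,-1)]
    return np.r_[(proj(S["top"],P)-BT).ravel(),(proj(S["side"],P)-BS).ravel()]
r=least_squares(f,[.6,.03,-.05,-.2,.22],loss="soft_l1");print("rail",r.x.round(4),f(r.x).round(1))
E
python3 m3.py
```

```text
s [ 0.4438  0.3093 -0.2419] [-0.9 -0.2 -0.9  0.6  0.2 -1.4  0.3 -1.2 -1.9 -0.1]
l [ 0.4441 -0.3451 -0.3802] [-0.5  0.3 -0.2  0.1 -0.1 -0.5  0.5 -0.7  0.1 -0.5]
rail [ 0.606   0.0264 -0.0572 -0.2271  0.2247] [ 0.6 -0.4  0.9  0.9  0.   0.9 -3.   1. ]
```
Top residuals: top biased. Good enough: large (.444,-.345,-.38), small (.444,.307,-.24), rail pivot (.606,.027), yaw -.057, tilt -.22.
Check pivot from stand: pivot seen top at (262,208): atz .215. Trust. Actually check later.

Units first: shifts go in mm and turns go in units of 0.1 rad. So -0.124 rad is -1.24.

```bash
cat > go.py <<'E'
import sys,numpy as np
from scipy.spatial.transform import Rotation as R
from bench import robot
o=robot.get_obs();t=list(map(float,sys.argv[1:5]));y=R.from_euler("xyz",o["ee_rot"]).as_euler("xyz")[2]
print("turn",round(-(t[3]-y),3),"then d",(R.from_euler("xyz",[np.pi,0,t[3]]).inv().apply(np.array(t[:3])-o["tool_pos"])).round(4),"t",o["time"])
E
```

Emit:
send_path --pt "0.094 0 0 0 -1.24" --pt "0.094 0 0 0 -1.24" --pt "0.094 0 0 0 -1.24" --pt "0.094 0 0 0 -1.24" --pt "0.094 0 0 0 -1.24" --pt "0.094 0 0 0 -1.24"

```text
time: 0.6
tool_pos: [0.236, -0.4964, 0.2048]
ee_rot: [-3.141, -0.001, 1.194]
wrist_force: [-0.5, 0.4, 0.4]
width: 0.0941
finger_force: 0.0
```

```bash
python3 go.py .4441 -.3451 .205 1.19
```

```text
turn 0.004 then d [ 2.178e-01  1.369e-01 -2.000e-04] t 0.6
```

Converted, 0.0311 m is 31.1, 0.0196 m is 19.6.

Emit:
send_path --pt "0.094 31.1 19.6 0 0" --pt "0.094 31.1 19.6 0 0" --pt "0.094 31.1 19.6 0 0" --pt "0.094 31.1 19.6 0 0" --pt "0.094 31.1 19.6 0 0" --pt "0.094 31.1 19.6 0 0" --pt "0.094 31.1 19.6 0 0" --pt "0.094 0 0 0 0" --pt "0.094 0 0 0 0"

```text
time: 1.35
tool_pos: [0.4457, -0.3447, 0.2047]
ee_rot: [-3.14, -0.0, 1.192]
wrist_force: [0.2, -0.4, 0.2]
width: 0.0938
finger_force: 0.0
```

```bash
python3 go.py .4441 -.3451 .143 1.19; python3 -c "
from h import *
S=snap('b');c=lambda n,x,y,w,h:cv2.resize(S[n]['color'][y:y+h,x:x+w],(400,400),interpolation=cv2.INTER_CUBIC)
cv2.imwrite('pics/b.png',np.hstack([c('side',330,110,100,100),c('top',340,230,100,100)]))"
```

```text
turn 0.002 then d [-0.001  -0.0013  0.0617] t 1.35
```

View pics/b.png

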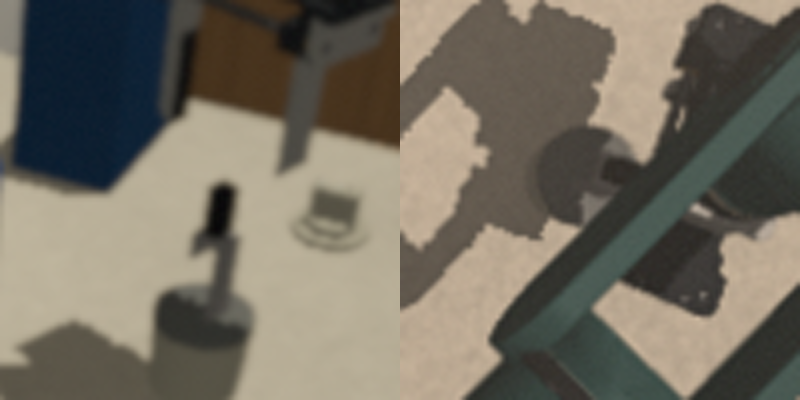

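```bash
python3 -c "
from h import *;import pickle
S=pickle.load(open('pics/b.pkl','rb'));o=robot.get_obs();p=o['tool_pos'];y=np.array([.93,-.37,0])
q=proj(S['side'],[p,p+.053*y,p-.053*y,p-[0,0,.03]]);print((q-[330,110])*4)
print((proj(S['top'],[p,p-[0,0,.03]])-[340,230])*4)"
```

```text
[[228.41712639 142.59283117]
 [171.73418922 114.63280944]
 [288.18910884 172.15461773]
 [222.49136662 180.18003085]]
[[242.29894708 164.3985902 ]
 [229.92691295 166.20632985]]
```

Fingertips at (290,172) match the projection, and the grip top at (222,183) lies right under the TCP. I'll descend and grasp.

Converted, 0.02 m is 20, -0.0013 m is -1.3.

Emit:
send_path --pt "0.094 -1 -1.3 20 0" --pt "0.094 0 0 20 0" --pt "0.094 0 0 20 0" --pt "0.094 0 0 0 0" --pt "0.02 0 0 0 0" --pt "0.0 0 0 0 0" --pt "0.0 0 0 0 0" --pt "0.0 0 0 0 0" --pt "0.0 0 0 0 0" --pt "0.0 0 0 0 0" --pt "0.0 0 0 0 0" --pt "0.0 0 0 0 0"

```text
time: 2.45
tool_pos: [0.4433, -0.3465, 0.1457]
ee_rot: [3.141, 0.0, 1.188]
wrist_force: [-0.3, 0.0, 0.2]
width: 0.0442
finger_force: 0.0
```

Emit:
send_path --pt "0.0 0 0 0 0" --pt "0.0 0 0 0 0" --pt "0.0 0 0 0 0" --pt "0.0 0 0 0 0" --pt "0.0 0 0 0 0" --pt "0.0 0 0 0 0" --pt "0.0 0 0 0 0" --pt "0.0 0 0 0 0"

```text
time: 3.12
tool_pos: [0.4432, -0.3464, 0.1454]
ee_rot: [-3.141, -0.0, 1.188]
wrist_force: [0.2, 0.2, -0.2]
width: 0.0158
finger_force: 29.9
```

Emit:
send_path --pt "0 0 0 -10 0" --pt "0 0 0 -20 0" --pt "0 0 0 -20 0" --pt "0 0 0 0 0" --pt "0 0 0 0 0" --pt "0 0 0 0 0" --pt "0 0 0 0 0"

```text
time: 3.7
tool_pos: [0.4425, -0.3459, 0.1935]
ee_rot: [-3.138, -0.001, 1.188]
wrist_force: [-0.9, 0.3, -3.4]
width: 0.0164
finger_force: 29.9
```

```bash
python3 - <<'E'
from h import *
f=[]
for i in range(6):
    robot.snapshot("top");f.append(robot.get_obs()["wrist_force"])
print(np.mean(f,0),np.std(f,0))
E
```

```text
[ 6.63759944e-04 -1.68361079e-01 -3.12830819e+00] [0.55502882 0.41174152 0.50027465]
```

Emit:
send_path --pt "0 0 0 -35 -1.09" --pt "0 0 0 -36 -1.09" --pt "0 0 0 -36 -1.08" --pt "0 0 0 0 0" --pt "0 0 0 0 0"

```text
time: 4.42
tool_pos: [0.444, -0.3473, 0.3058]
ee_rot: [3.136, 0.005, 1.513]
wrist_force: [0.6, 0.5, -3.5]
width: 0.0159
finger_force: 30.0
```

```bash
python3 go.py .507 -.130 .3025 1.514
```

```text
turn -0.001 then d [0.2205 0.0505 0.0033] t 4.4167
```

Converted, 0.034 m is 34, 0.03 m is 30.

Emit:
send_path --pt "0 18 4 0 0" --pt "0 30 7 0 0" --pt "0 34 8 0 0" --pt "0 34 8 0 0" --pt "0 34 8 3.3 0" --pt "0 34 8 0 0" --pt "0 24 5 0 0" --pt "0 12.5 2.5 0 0" --pt "0 0 0 0 0" --pt "0 0 0 0 0" --pt "0 0 0 0 0" --pt "0 0 0 0 0"

```text
time: 5.42
tool_pos: [0.5058, -0.1308, 0.2987]
ee_rot: [-3.141, 0.001, 1.511]
wrist_force: [0.5, 0.4, -2.7]
width: 0.0154
finger_force: 30.0
```

```bash
cat > v.py <<'E'
import sys,pickle
from h import *
tag=sys.argv[1];S=snap(tag)
c=lambda n,x,y,w,h:cv2.resize(S[n]['color'][y:y+h,x:x+w],(400,600),interpolation=cv2.INTER_CUBIC)
cv2.imwrite(f'pics/{tag}.png',np.hstack([c('side',190,60,160,240),c('top',*map(int,sys.argv[2:4]),100,150)]))
o=robot.get_obs();print(o["tool_pos"],o["ee_rot"],o["wrist_force"])
E
python3 v.py c 280 140
```

```text
[ 0.50587474 -0.13062864  0.29900911] [-3.14129161e+00  3.60310454e-04  1.51143444e+00] [ 0.0456998  -0.77510229 -2.15909163]
```

View pics/c.png

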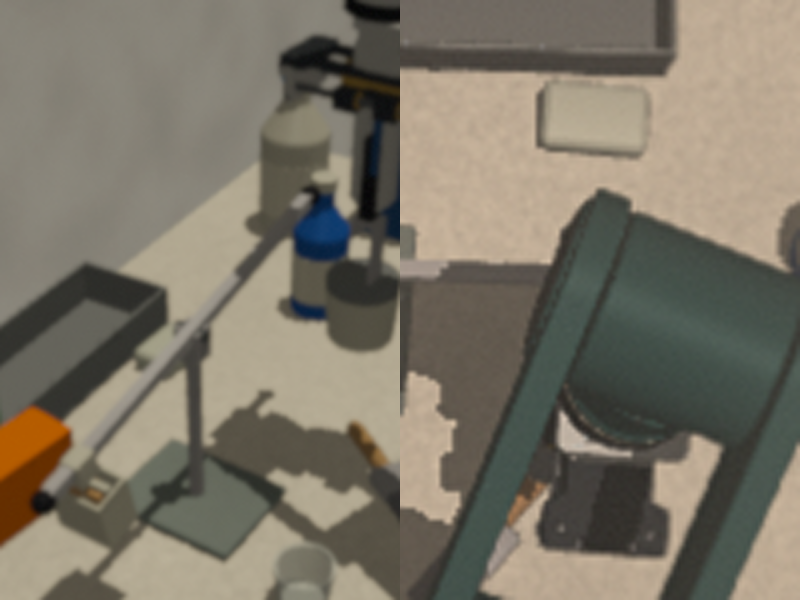

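Side crop: right ball at px (315,138), pivot fork at about px (268,196), and the tub hangs at right, clear of the bar. I'll refit the rail with the correct ball pixel.

```bash
cat > m4.py <<'E'
from fit import *
S=pickle.load(open("pics/a.pkl","rb"))
BT=np.array([(183,203.7),(346.3,209.3)]);BS=np.array([(206.9,260.6),(314.9,137)])
def f(p):
    u=Rz(p[2])@np.array([0,np.cos(p[3]),np.sin(p[3])]);P=[np.array([p[0],p[1],.215])+s*p[4]*u for s in(1,-1)]
    return np.r_[(proj(S["top"],P)-BT).ravel(),(proj(S["side"],P)-BS).ravel()]
r=least_squares(f,[.6,.03,-.05,-.2,.22]);p=r.x;print("rail",p.round(4),f(p).round(1))
u=Rz(p[2])@np.array([0,np.cos(p[3]),np.sin(p[3])])
for s in(0,.1,.14,.15,.16,.17,.18):print(s,(proj(S["top"],[np.array([p[0],p[1],.215])+s*u])).round(1),(proj(S["side"],[np.array([p[0],p[1],.215])+s*u])).round(1))
print(atz(S["top"],(262,208),.222))
# dark-edge profile of the bar across image rows at right half
g=S["top"]["color"].mean(2)
for c in(285,300,315,330):print(c,g[198:220,c].round(0).astype(int))
E
python3 m4.py
```

```text
rail [ 0.6062  0.0273 -0.0483 -0.2078  0.2234] [ 0.  -0.1  0.2  0.4  0.   0.1 -0.4 -0. ]
0 [[261.5 206.5]] [[267.1 191.4]]
0.1 [[225.5 205.2]] [[242.  220.3]]
0.14 [[211.5 204.7]] [[231.1 232.8]]
0.15 [[208.  204.5]] [[228.4 236. ]]
0.16 [[204.6 204.4]] [[225.5 239.2]]
0.17 [[201.1 204.3]] [[222.7 242.5]]
0.18 [[197.7 204.2]] [[219.8 245.8]]
[0.60101723 0.0258807  0.222     ]
285 [160 163 158 159 162 163 164 144 140 140 140 108  86  85  86  96 159 165
 157 158 156 158]
300 [158 159 159 157 158 159 159 150 142 141 142 141  93  89  85  94 155 161
 162 160 162 159]
315 [156 157 156 161 163 160 158 160 143 141 143 142 113  87  88  87  97 158
 163 161 159 161]
330 [159 155 158 155 152 157 158 157 152 141 141 142 138 100 154 161 160 162
 159 160 162 160]
```

Converted, -0.011 rad is -0.11.

Emit:
send_path --pt "0 0 0 0 -0.11" --pt "0 0 0 0 0"

```text
time: 5.68
tool_pos: [0.506, -0.13, 0.2992]
ee_rot: [3.141, 0.0, 1.524]
wrist_force: [0.1, -0.6, -2.4]
width: 0.0159
finger_force: 30.0
```

```bash
python3 go.py .5994 -.1347 .3005 1.522
```

```text
turn 0.002 then d [-0.0001  0.0935 -0.0013] t 5.6833
```

Emit:
send_path --pt "0 0 10 0 0" --pt "0 0 15 0 0" --pt "0 0 15 0 0" --pt "0 0 15 0 0" --pt "0 0 15 0 0" --pt "0 0 13.5 0 0" --pt "0 0 10 0 0" --pt "0 0 0 0 0" --pt "0 0 0 0 0" --pt "0 0 0 0 0"

```text
time: 6.52
tool_pos: [0.5994, -0.1335, 0.299]
ee_rot: [-3.141, 0.0, 1.525]
wrist_force: [-0.1, -0.6, -1.9]
width: 0.0158
finger_force: 30.0
```

```bash
python3 v.py d 280 140
```

```text
[ 0.59921018 -0.13356352  0.29954418] [3.14125347e+00 2.18259214e-04 1.52464043e+00] [ 0.06797294  0.16677622 -3.61951757]
```

View pics/d.png

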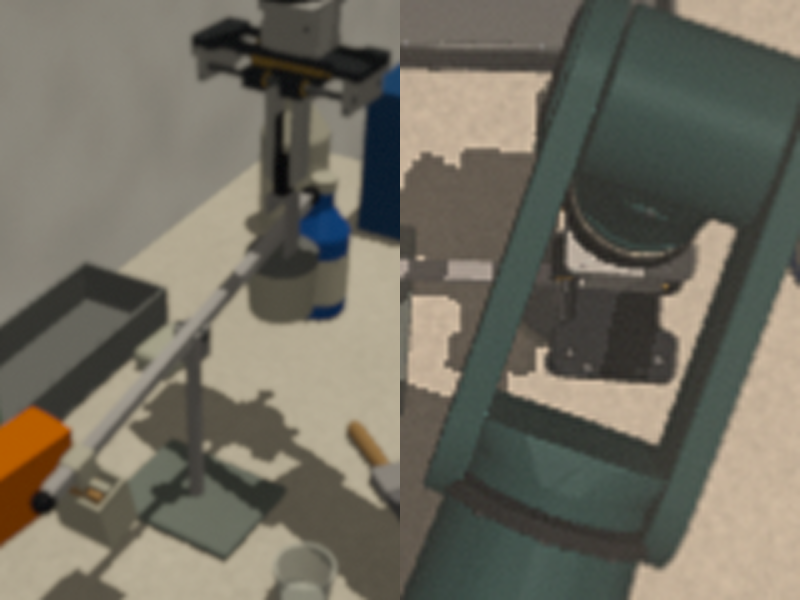

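Side crop shows the bar end running into the hook behind the leg, the rail unmoved (left ball at (43,500)), and the lid under the bar. Now I'll lower slowly and track the angle by the left ball, numerically.

```bash
cat > ang.py <<'E'
from h import *
P=np.array([.6062,.0273,.215]);Y=-.0483;L=.2234
def angle(s,side=1):
    g=s["color"].max(2).astype(np.float32);b=cv2.GaussianBlur(g,(0,0),1.8)
    A=np.arange(-.36,.361,.004);ux=np.array([-np.sin(Y),np.cos(Y),0])
    q=proj(s,[P+side*L*(np.cos(a)*ux+np.array([0,0,np.sin(a)])) for a in A])
    v=cv2.remap(b,q[:,:1].astype(np.float32),q[:,1:].astype(np.float32),cv2.INTER_LINEAR)[:,0]
    i=int(np.argmin(v));w=np.clip(v.min()+20-v[max(0,i-12):i+13],0,None);return round(float((w*A[max(0,i-12):i+13]).sum()/w.sum()),4),round(float(v[i]))
def show(n=4):
    F=[];r=[]
    for i in range(n):
        c=("side","top")[i%2];s=robot.snapshot(c);r.append((c,angle(s),angle(s,-1)));F.append(robot.get_obs()["wrist_force"])
    o=robot.get_obs();print(r[-2:]);print("F",np.mean(F,0).round(2),"tcp",o["tool_pos"].round(4),o["ee_rot"].round(3),"t",round(o["time"],2),"w",o["width"].round(4))
if __name__=="__main__":
    import pickle
    S=pickle.load(open("pics/a.pkl","rb"));print(angle(S["side"]),angle(S["top"]),angle(S["side"],-1));show()
E
```

Emit:
send_path --pt "0 0 0 5 0" --pt "0 0 0 5 0" --pt "0 0 0 4 0" --pt "0 0 0 3 0" --pt "0 0 0 3 0" --pt "0 0 0 0 0" --pt "0 0 0 0 0"

```text
time: 7.2
tool_pos: [0.5994, -0.1335, 0.2788]
ee_rot: [-3.141, -0.0, 1.525]
wrist_force: [-0.3, 0.2, -4.0]
width: 0.0157
finger_force: 30.0
```

```bash
python3 ang.py
```

```text
(-0.2069, 28) (-0.2088, 89) (-0.2101, 60)
[('side', (-0.207, 27), (0.2583, 50)), ('top', (-0.209, 99), (0.3343, 52))]Traceback (most recent call last):
  File "ang.py", line 16, in <module>
    S=pickle.load(open("pics/a.pkl","rb"));print(angle(S["side"]),angle(S["top"]),angle(S["side"],-1));show()
                                                                                                       ~~~~^^
  File "ang.py", line 13, in show
    o=robot.get_obs();print(r[-2:]);print("F",np.mean(F,0).round(2),"tcp",o["tool_pos"].round(4),o["ee_rot"].round(3),"t",round(o["time"],2),"w",o["width"].round(4))
                                                                                                                                                 ^^^^^^^^^^^^^^^^
AttributeError: 'float' object has no attribute 'round'
```

```bash
sed -i 's/,"w",o\["width"\].round(4)//; s/^    S=pickle.*$/    show()/' ang.py
```

Emit:
send_path --pt "0 0 0 3 0" --pt "0 0 0 3 0" --pt "0 0 0 3 0" --pt "0 0 0 3 0" --pt "0 0 0 3 0" --pt "0 0 0 0 0" --pt "0 0 0 0 0" --pt "0 0 0 0 0"

```text
time: 8.07
tool_pos: [0.5995, -0.1334, 0.2642]
ee_rot: [-3.141, -0.0, 1.525]
wrist_force: [-0.2, -0.8, -2.5]
width: 0.0159
finger_force: 30.0
```

```bash
python3 ang.py
```

```text
[('side', (-0.168, 24), (0.3205, 49)), ('top', (-0.1651, 98), (0.3369, 56))]
F [-0.13  0.16 -2.86] tcp [ 0.5996 -0.1335  0.2644] [3.141 0.    1.525] t 8.27
```

Converted, 0.003 m is 3.

Emit:
send_path --pt "0 0 0 3 0" --pt "0 0 0 3 0" --pt "0 0 0 3 0" --pt "0 0 0 3 0" --pt "0 0 0 3 0" --pt "0 0 0 3 0" --pt "0 0 0 3 0" --pt "0 0 0 3 0" --pt "0 0 0 3 0" --pt "0 0 0 3 0" --pt "0 0 0 3 0" --pt "0 0 0 0 0" --pt "0 0 0 0 0"

```text
time: 9.35
tool_pos: [0.5995, -0.1336, 0.231]
ee_rot: [-3.141, 0.0, 1.525]
wrist_force: [-0.5, -1.5, -1.1]
width: 0.0157
finger_force: 30.0
```

```bash
python3 ang.py
```

```text
[('side', (0.0252, 24), (0.1067, 66)), ('top', (0.0216, 92), (0.3382, 72))]
F [-0.34 -1.35 -0.3 ] tcp [ 0.5995 -0.1336  0.2315] [3.141 0.    1.525] t 9.55
```

Units first: shifts go in mm and turns go in units of 0.1 rad. So 0.002 m is 2.

Emit:
send_path --pt "0 0 0 2 0" --pt "0 0 0 2 0" --pt "0 0 0 2 0" --pt "0 0 0 2 0" --pt "0 0 0 0 0" --pt "0 0 0 0 0" --pt "0 0 0 0 0"

```text
time: 10.13
tool_pos: [0.5996, -0.1335, 0.2232]
ee_rot: [-3.142, -0.0, 1.525]
wrist_force: [-1.4, -0.3, -0.0]
width: 0.0155
finger_force: 30.0
```

```bash
python3 ang.py; python3 ang.py
```

```text
[('side', (0.0848, 26), (-0.3506, 60)), ('top', (0.0846, 91), (0.3378, 76))]
F [-0.62 -1.33  0.51] tcp [ 0.5996 -0.1335  0.2233] [ 3.141 -0.     1.525] t 10.33
[('side', (0.0848, 26), (-0.3506, 60)), ('top', (0.0846, 91), (0.3379, 76))]
F [-1.17 -0.59  0.1 ] tcp [ 0.5996 -0.1335  0.2233] [ 3.142 -0.     1.525] t 10.53
```

Emit:
send_path --pt "0 -3 0 1 0" --pt "0 -3 0 1 0" --pt "0 -3 0 1 0" --pt "0 -3 0 1 0" --pt "0 -3 0 1 0" --pt "0 -3 0 1 0" --pt "0 -2 0 1 0" --pt "0 0 0 0 0" --pt "0 0 0 0 0" --pt "0 0 0 0 0"

```text
time: 11.37
tool_pos: [0.5985, -0.1543, 0.2162]
ee_rot: [-3.142, 0.001, 1.524]
wrist_force: [0.2, -1.7, -0.2]
width: 0.0159
finger_force: 30.0
```

```bash
python3 ang.py; python3 ang.py
```

```text
[('side', (0.1142, 25), (-0.3458, 45)), ('top', (0.0873, 92), (-0.3367, 59))]
F [ 0.42 -1.79  0.02] tcp [ 0.5986 -0.1542  0.2163] [3.142e+00 1.000e-03 1.524e+00] t 11.57
[('side', (0.1143, 25), (-0.3462, 44)), ('top', (0.0873, 92), (-0.3367, 60))]
F [ 0.04 -2.11  0.47] tcp [ 0.5986 -0.1538  0.2163] [3.141e+00 1.000e-03 1.525e+00] t 11.77
```

Emit:
send_path --pt "0.02 0 0 0 0" --pt "0.02 0 0 0 0" --pt "0.03 0 0 0 0" --pt "0.04 0 0 0 0" --pt "0.06 0 0 0 0" --pt "0.06 0 0 0 0" --pt "0.06 0 0 0 0" --pt "0.06 0 0 0 0"

```text
time: 12.43
tool_pos: [0.5987, -0.1535, 0.2162]
ee_rot: [3.142, -0.0, 1.525]
wrist_force: [0.3, 0.5, -0.1]
width: 0.0564
finger_force: 0.0
```

```bash
python3 ang.py
```

```text
[('side', (0.0985, 25), (-0.3404, 48)), ('top', (0.0856, 90), (-0.3367, 59))]
F [ 0.1  -0.01  0.29] tcp [ 0.5986 -0.1535  0.2162] [3.142 0.    1.525] t 12.63
```

Emit:
send_path --pt "0.06 0 0 0 0" --pt "0.06 0 0 0 0" --pt "0.06 0 0 0 0" --pt "0.06 0 0 -10 0" --pt "0.06 0 0 -20 0" --pt "0.06 0 0 -30 0" --pt "0.06 0 0 -30 0" --pt "0.06 0 0 -30 0" --pt "0.06 0 0 0 0"

```text
time: 13.38
tool_pos: [0.6, -0.154, 0.3452]
ee_rot: [3.128, 0.004, 1.525]
wrist_force: [0.1, 0.9, 0.7]
width: 0.0599
finger_force: 0.0
```

```bash
python3 ang.py; python3 go.py .4438 .3085 .275 1.329
```

```text
[('side', (0.0931, 26), (0.1212, 63)), ('top', (0.0854, 94), (-0.0042, 58))]
F [ 0.22 -0.01 -0.27] tcp [ 0.5984 -0.1534  0.3351] [-3.14  -0.     1.525] t 13.58
turn 0.196 then d [ 0.4115 -0.2607  0.0601] t 13.5833
```

Converted, -0.02 m is -20, 0.02 m is 20, 0.098 rad is 0.98.

Emit:
send_path --pt "0.094 0 0 0 0.98" --pt "0.094 0 0 0 0.98" --pt "0.094 20 -13 0 0" --pt "0.094 32 -20 0 0" --pt "0.094 32 -20 0 0" --pt "0.094 32 -20 0 0" --pt "0.094 32 -20 0 0" --pt "0.094 32 -20 0 0" --pt "0.094 32 -20 0 0" --pt "0.094 32 -20 0 0" --pt "0.094 32 -20 0 0" --pt "0.094 32 -20 0 0" --pt "0.094 32 -20 0 0" --pt "0.094 32 -20 0 0" --pt "0.094 30 -20 20 0" --pt "0.094 10 -8 30 0" --pt "0.094 0 0 0 0" --pt "0.094 0 0 0 0"

```text
time: 15.08
tool_pos: [0.4423, 0.3084, 0.2822]
ee_rot: [-3.136, 0.007, 1.33]
wrist_force: [0.7, 0.0, 0.6]
width: 0.0941
finger_force: 0.0
```

```bash
python3 ang.py;python3 go.py .4438 .3075 .131 1.329
```

```text
[('side', (0.0923, 29), (0.1002, 71)), ('top', (0.0853, 85), (0.0895, 91))]
F [0.17 0.16 0.68] tcp [0.4454 0.3081 0.2884] [ 3.139e+00 -2.000e-03  1.327e+00] t 15.28
turn -0.002 then d [-0.001  -0.0014  0.1574] t 15.2833
```

Emit:
send_path --pt "0.094 -1 -1.4 25 0" --pt "0.094 0 0 30 0" --pt "0.094 0 0 30 0" --pt "0.094 0 0 25 0" --pt "0.094 0 0 20 0" --pt "0.094 0 0 15 0" --pt "0.094 0 0 12.4 0" --pt "0.06 0 0 0 0" --pt "0.03 0 0 0 0" --pt "0 0 0 0 0" --pt "0 0 0 0 0" --pt "0 0 0 0 0" --pt "0 0 0 0 0" --pt "0 0 0 0 0" --pt "0 0 0 0 0" --pt "0 0 0 0 0" --pt "0 0 0 0 0" --pt "0 0 0 0 0"

```text
time: 16.78
tool_pos: [0.4423, 0.3084, 0.1287]
ee_rot: [-3.142, 0.0, 1.329]
wrist_force: [0.2, 0.1, -0.6]
width: 0.0237
finger_force: 0.0
```

Emit:
send_path --pt "0 0 0 0 0" --pt "0 0 0 0 0" --pt "0 0 0 0 0" --pt "0 0 0 0 0" --pt "0 0 0 0 0" --pt "0 0 0 0 0"

```text
time: 17.28
tool_pos: [0.4424, 0.3083, 0.1286]
ee_rot: [-3.142, 0.0, 1.329]
wrist_force: [-0.0, -0.1, -0.4]
width: 0.0157
finger_force: 30.0
```

Emit:
send_path --pt "0 0 0 -15 0" --pt "0 0 0 -30 0" --pt "0 0 0 -30 0" --pt "0 0 0 -30 0" --pt "0 0 0 -25 0" --pt "0 0 0 0 0" --pt "0 0 0 0 0" --pt "0 0 0 0 0" --pt "0 0 0 0 0" --pt "0 0 0 0 0"

```text
time: 18.12
tool_pos: [0.4415, 0.3079, 0.2558]
ee_rot: [-3.138, 0.004, 1.329]
wrist_force: [0.1, 0.2, -3.1]
width: 0.0156
finger_force: 30.0
```

```bash
python3 - <<'E'
from h import *
from ang import angle
f=[]
for i in range(12):
    s=robot.snapshot("side");f.append(robot.get_obs()["wrist_force"])
print(np.mean(f,0),np.std(f,0),angle(s),angle(s,-1))
E
python3 go.py .50 .10 .25 1.522
```

```text
[-0.05932453  0.16544685 -3.21143115] [0.34881485 0.35973418 0.4448713 ] (0.0924, 30) (-0.3125, 40)
turn -0.193 then d [-0.2053  0.0677  0.0089] t 18.7167
```

Emit:
send_path --pt "0 0 0 -5 -0.97" --pt "0 0 0 -10 -0.96" --pt "0 0 0 0 0" --pt "0 0 0 0 0"

```text
time: 19.05
tool_pos: [0.4427, 0.3085, 0.2745]
ee_rot: [3.14, -0.001, 1.519]
wrist_force: [-0.1, -0.1, -3.2]
width: 0.0157
finger_force: 30.0
```

```bash
python3 go.py .533 .081 .2695 1.522
```

```text
turn -0.003 then d [-0.2229  0.1013  0.005 ] t 19.05
```

Converted, -0.034 m is -34, -0.03 m is -30, -0.003 rad is -0.03.

Emit:
send_path --pt "0 -18 8 5 0" --pt "0 -30 13.5 0 0" --pt "0 -34 16 0 0" --pt "0 -34 16 0 0" --pt "0 -34 16 0 0" --pt "0 -34 16 0 0" --pt "0 -25 11 0 -0.03" --pt "0 -13.5 5 0 0" --pt "0 0 0 0 0" --pt "0 0 0 0 0" --pt "0 0 0 0 0" --pt "0 0 0 0 0"

```text
time: 20.05
tool_pos: [0.5325, 0.0823, 0.2687]
ee_rot: [-3.141, -0.0, 1.526]
wrist_force: [-0.2, 0.1, -3.0]
width: 0.0163
finger_force: 30.0
```

```bash
python3 ang.py; python3 go.py .6096 .0773 .2695 1.522
```

```text
[('side', (0.0924, 27), (-0.0004, 31)), ('top', (0.0853, 82), (0.0895, 89))]
F [-0.08  0.31 -3.2 ] tcp [0.5327 0.0821 0.2689] [ 3.141 -0.     1.526] t 20.25
turn 0.004 then d [-0.0011  0.0771 -0.0006] t 20.25
```

Converted, 0.015 m is 15, 0.012 m is 12.

Emit:
send_path --pt "0 -1 10 0 0" --pt "0 0 15 0 0" --pt "0 0 15 0 0" --pt "0 0 15 0 0" --pt "0 0 12 0 0" --pt "0 0 10.1 0 0" --pt "0 0 0 0 0" --pt "0 0 0 0 0" --pt "0 0 0 0 0"

```text
time: 21.0
tool_pos: [0.6098, 0.0768, 0.2686]
ee_rot: [-3.141, 0.0, 1.525]
wrist_force: [0.9, 0.6, -3.1]
width: 0.0156
finger_force: 30.0
```

```bash
python3 ang.py
```

```text
[('side', (0.091, 27), (0.0923, 69)), ('top', (0.0851, 83), (0.0893, 90))]
F [-0.35 -0.07 -3.2 ] tcp [0.6095 0.0768 0.2692] [ 3.141 -0.     1.525] t 21.2
```

Emit:
send_path --pt "0 0 0 5 0" --pt "0 0 0 5 0" --pt "0 0 0 5 0" --pt "0 0 0 5 0" --pt "0 0 0 3 0" --pt "0 0 0 0 0" --pt "0 0 0 0 0"

```text
time: 21.78
tool_pos: [0.6097, 0.0766, 0.2453]
ee_rot: [-3.141, 0.0, 1.525]
wrist_force: [0.3, 0.5, -2.6]
width: 0.0158
finger_force: 30.0
```

```bash
python3 ang.py
```

```text
[('side', (0.091, 28), (0.0929, 69)), ('top', (0.0851, 83), (0.0891, 90))]
F [ 0.03  0.22 -2.5 ] tcp [0.6101 0.0766 0.2462] [3.141 0.    1.525] t 21.98
```

Converted, 0.002 m is 2, 0.001 m is 1.

Emit:
send_path --pt "0 0 0 2 0" --pt "0 0 0 2 0" --pt "0 0 0 2 0" --pt "0 0 0 1 0" --pt "0 0 0 1 0" --pt "0 0 0 0 0" --pt "0 0 0 0 0" --pt "0 0 0 0 0"

```text
time: 22.65
tool_pos: [0.6099, 0.0767, 0.238]
ee_rot: [3.141, -0.0, 1.525]
wrist_force: [0.4, 0.4, -1.2]
width: 0.0158
finger_force: 30.0
```

```bash
python3 ang.py
```

```text
[('side', (0.0245, 26), (0.1216, 72)), ('top', (0.0215, 84), (0.0281, 89))]
F [ 0.2   1.25 -1.26] tcp [0.6099 0.0767 0.238 ] [ 3.141 -0.     1.525] t 22.85
```

Emit:
send_path --pt "0 0 0 1 0" --pt "0 0 0 1 0" --pt "0 0 0 0 0" --pt "0 0 0 0 0" --pt "0 0 0 0 0"

```text
time: 23.27
tool_pos: [0.6099, 0.0768, 0.2359]
ee_rot: [3.141, -0.0, 1.525]
wrist_force: [0.4, 1.8, -0.2]
width: 0.0154
finger_force: 30.0
```

```bash
python3 ang.py
```

```text
[('side', (-0.0096, 25), (0.1184, 71)), ('top', (0.0027, 85), (0.0095, 88))]
F [-0.21  1.8  -0.02] tcp [0.6099 0.0767 0.2359] [ 3.141 -0.     1.525] t 23.47
```

Emit:
send_path --pt "0.02 0 0 0 0" --pt "0.02 0 0 0 0" --pt "0.03 0 0 0 0" --pt "0.04 0 0 0 0" --pt "0.06 0 0 0 0" --pt "0.06 0 0 0 0" --pt "0.06 0 0 0 0" --pt "0.06 0 0 0 0" --pt "0.06 0 0 0 0" --pt "0.06 0 0 0 0"

```text
time: 24.3
tool_pos: [0.6099, 0.0766, 0.2358]
ee_rot: [3.142, 0.0, 1.525]
wrist_force: [-0.2, 0.6, 1.3]
width: 0.0599
finger_force: 0.0
```

```bash
python3 ang.py;python3 ang.py
```

```text
[('side', (-0.007, 26), (0.118, 72)), ('top', (0.0032, 85), (0.0101, 88))]
F [-0.08  0.27  0.11] tcp [0.6099 0.0766 0.2358] [3.142 0.    1.525] t 24.5
[('side', (-0.007, 26), (0.1183, 72)), ('top', (0.0033, 85), (0.01, 88))]
F [ 0.15 -0.04  0.15] tcp [0.6099 0.0767 0.2358] [3.142 0.    1.525] t 24.7
```

Converted, -0.04 m is -40, -0.03 m is -30.

Emit:
send_path --pt "0.06 0 0 -10 0" --pt "0.06 0 0 -20 0" --pt "0.06 0 0 -30 0" --pt "0.06 0 -10 -30 0" --pt "0.06 0 -40 -20 0" --pt "0.06 0 -40 0 0" --pt "0.06 0 -40 0 0" --pt "0.06 30 -30 0 0" --pt "0.06 30 -30 0 0" --pt "0.06 30 -30 0 0" --pt "0.06 30 -30 0 0" --pt "0.06 0 0 0 0" --pt "0.06 0 0 0 0"

```text
time: 25.78
tool_pos: [0.3693, 0.2069, 0.346]
ee_rot: [3.139, -0.001, 1.529]
wrist_force: [-0.4, 0.2, 0.4]
width: 0.0599
finger_force: 0.0
```

```bash
python3 ang.py; python3 - <<'E'
from h import *
from ang import *
from scipy.optimize import least_squares
S=snap("e");ux=np.array([-np.sin(Y),np.cos(Y),0])
ob=[]
for n in("side","top"):
  for sd in(1,-1):
    a=angle(S[n],sd);q=proj(S[n],[P+sd*L*(np.cos(.0)*ux)])[0];x,y=(q-8).round().astype(int)
    g=S[n]["color"][y:y+17,x:x+17].max(2);m,l,st,c=cv2.connectedComponentsWithStats((g<g.min()+25).astype(np.uint8));i=1+np.argmax(st[1:,4])
    print(n,sd,a,"pred0",q.round(1),"blob",(c[i]+[x,y]).round(1),st[i,4],g.min());ob.append((n,sd,c[i]+[x,y]))
def f(p):
    return np.concatenate([proj(S[n],[np.array([p[0],p[1],.215])+sd*L*(np.cos(p[3])*np.array([-np.sin(p[2]),np.cos(p[2]),0])+np.array([0,0,np.sin(p[3])]))])[0]-c for n,sd,c in ob])
r=least_squares(f,[P[0],P[1],Y,0],loss="soft_l1");print(r.x.round(4),f(r.x).round(1))
c=lambda n,x,y,w,h:cv2.resize(S[n]['color'][y:y+h,x:x+w],(400,400),interpolation=cv2.INTER_CUBIC)
cv2.imwrite('pics/e.png',np.hstack([c('side',180,80,200,200),c('top',165,110,200,200)]))
E
```

```text
[('side', (-0.0072, 24), (-0.0807, 18)), ('top', (0.0033, 88), (0.01, 88))]
F [ 0.07 -0.03  0.15] tcp [0.3714 0.2047 0.3443] [-3.142e+00  1.000e-03  1.522e+00] t 25.98
side 1 (-0.0071, 24) pred0 [202.9 245. ] blob [203.1 245.2] 50 13
side -1 (-0.0803, 18) pred0 [314.6 151.8] blob [314.9 148.1] 118 14
top 1 (0.0032, 88) pred0 [178.1 200.3] blob [178.1 200.2] 31 67
top -1 (0.0101, 88) pred0 [345.4 212.8] blob [345.3 212.7] 34 66
[ 0.6068  0.0264 -0.0511 -0.0169] [-0.2  0.8 -0.1  2.4  0.6 -0.1  0.7 -0.1]
```

View pics/e.png

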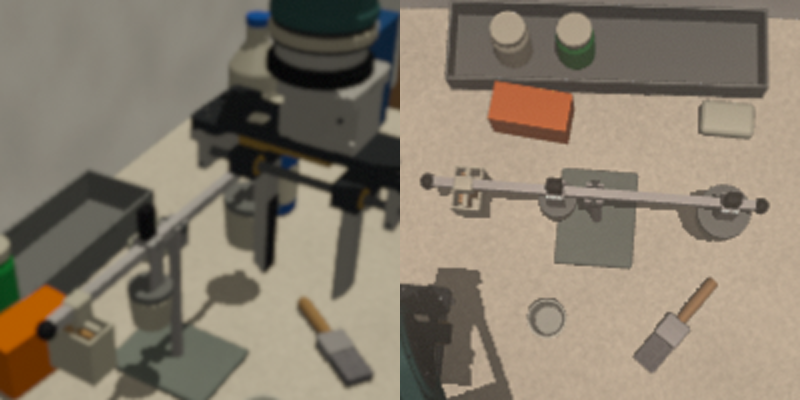

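The side crop shows the small tub hanging beside the post at (155,290), the left ball at (45,330), and the gripper hiding the right ball. In the top crop both tubs hang inline with the bar, grips at (555,185) and (732,200), and other objects are undisturbed. I'll clear the arm and check the right ball.

Converted, -0.035 m is -35, -0.03 m is -30.

Emit:
send_path --pt "0.06 -30 -20 0 0" --pt "0.06 -35 -20 0 0" --pt "0.06 -35 -20 0 0" --pt "0.06 -35 -20 0 0" --pt "0.06 -35 -20 0 0" --pt "0.06 -35 0 0 0" --pt "0.06 -35 0 0 0" --pt "0.06 -35 0 0 0" --pt "0.06 0 0 0 0" --pt "0.06 0 0 0 0"

```text
time: 26.92
tool_pos: [0.2575, -0.0668, 0.3441]
ee_rot: [-3.14, -0.001, 1.515]
wrist_force: [-0.8, 0.7, -0.3]
width: 0.0605
finger_force: 0.0
```

```bash
cat > lv.py <<'E'
from h import *
from ang import *
from scipy.optimize import least_squares
S=snap("f");ux=np.array([-np.sin(Y),np.cos(Y),0])
ob=[]
for n in("side","top"):
  for sd in(1,-1):
    q=proj(S[n],[P+sd*L*ux])[0];x,y=(q-7).round().astype(int)
    g=S[n]["color"][y:y+15,x:x+15].max(2);m,l,st,c=cv2.connectedComponentsWithStats((g<g.min()+25).astype(np.uint8));i=1+np.argmax(st[1:,4])
    print(n,sd,angle(S[n],sd),"pred0",q.round(1),"blob",(c[i]+[x,y]).round(1),st[i,4],g.min());ob.append((n,sd,c[i]+[x,y]))
def f(p):
    return np.concatenate([proj(S[n],[np.array([p[0],p[1],.215])+sd*L*(np.cos(p[3])*np.array([-np.sin(p[2]),np.cos(p[2]),0])+np.array([0,0,np.sin(p[3])]))])[0]-c for n,sd,c in ob])
r=least_squares(f,[P[0],P[1],Y,0],loss="soft_l1");print(r.x.round(4),f(r.x).round(1))
E
python3 lv.py; python3 ang.py
```

```text
side 1 (-0.0071, 23) pred0 [202.9 245. ] blob [203.2 245.1] 49 12
side -1 (0.1183, 65) pred0 [314.6 151.8] blob [308.7 148.6] 21 9
top 1 (0.0034, 84) pred0 [178.1 200.3] blob [178.1 200.2] 31 65
top -1 (0.0102, 82) pred0 [345.4 212.8] blob [345.3 212.7] 34 61
[ 0.6128  0.0269 -0.0201 -0.0073] [-0.3  0.5  1.8  1.4  0.2  0.1  0.4 -4.8]
[('side', (-0.0071, 22), (0.1115, 64)), ('top', (0.0033, 84), (0.0101, 83))]
F [-0.35  0.62 -0.3 ] tcp [ 0.2582 -0.0633  0.3446] [3.141 0.    1.529] t 27.22
```

```bash
cat >> lv.py <<'E'
ob=[ob[0],ob[2],ob[3]]
r=least_squares(f,[P[0],P[1],Y,0]);print("3",r.x.round(4),f(r.x).round(1))
# pose held from first fit, angle only
h=least_squares(lambda a:f([P[0],P[1],Y,a[0]]),[0]);print("angle only",h.x)
E
python3 lv.py|tail -2
```

```text
3 [ 6.062e-01  2.720e-02 -4.720e-02  4.000e-04] [-0.2 -0.  -0.   0.2  0.1  0. ]
angle only [-0.00049349]
```

```bash
python3 -c "
from bench import robot
print(robot.close_job())"
```

```text
the job is handed in; nothing more can be done
None
```

I hung the large tub on the right, let go, then hung the small tub between the post and the basket; the rail measured level within about 0.01 rad with both released, and I handed the job in at about 27 s (no verdict came back).

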